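Re-rack the topping canisters in reverse order

ROBOT

A 6-joint arm with a two-finger parallel gripper is mounted at the origin on the work surface. World frame = base frame: x ahead of the robot, y to its left, z up, the work surface at z = 0. Lengths are in mm, angles in rad, forces in N, time in s.
With the tool pointing down it reaches from about 350 to 775 mm from the base axis. Payload 7.3 kg.
Tool frame: the origin (TCP) lies on the centre line of the jaws, within the pads' length; the fingertips stand 22 mm ahead of it and the grasp point (between the pads) lies 3 mm ahead of it; z points along the fingers, y is the direction in which the jaws open and shut (so a half turn about z gives the same grasp; the last joint's range is limited). The gripper opens to 92 mm and grips with 3 to 60 N. Pads are 19 mm wide; open, the fingers measure 130 mm over their backs; the gripper's body (75 mm by 190 mm) begins 47 mm behind the grasp point.
Start: joints at [1.141, 0.342, 1.524, -0, 1.275, -0.146], TCP at [146.987, 504.021, 248.741] pointing down, gripper open.
Joint ranges: [-2.53, 2.53], [-0.77, 2.02], [0.04, 2.7], [-1, 4.14], [0.28, 2.66], [-3.11, 3.11]. Speed limits (rad/s): [2.57, 2.57, 3.14, 3.14, 3.14, 3.14].

INTERFACE

Orientations are given as [roll, pitch, yaw] about the fixed x, y, z axes, in that order (R = Rz(yaw) Ry(pitch) Rx(roll)).
In Python, from plant import get_obs, capture, close_job gives the robot as it stands.
- The arm moves only by the tool carry_out, never from a script. Its arguments are lists of equal length, an entry for each row: "xyz": the shift along the tool's x, y, z scaled (see below), a list of three; "dr": the turn, a rotation vector about the tool's x, y, z scaled (see below), a list of three. A call has 1 to 8 rows; each row shifts and turns the commanded pose from where the row before left it, along the tool's axes as they then stand; what a row does not reach is not made up. The controller multiplies each number of a shift by 0.06 m and each number of a turn by 8 degrees. A row lasts 1/8 s, in which the tool goes at most 62.5 mm and 10.7 degrees, less where a joint would pass 70% of its speed; a pose out of reach is approached as far as the arm can. A call with a number of a shift or a turn outside -1 to 1 is refused whole. A call with a gripper value outside its range is refused whole. "gripper" is the gripper's target within -1 to 1 (fully open at 1, half-way at 0, shut at -1), set as the call begins (left out, the last holds). The fingers move at their own pace and stop on an object; the grip force is fixed at half the most. Time passes only in rows, so rows that do not move let the fingers close. It gives the time, the measured TCP pose, the force and the opening at its end, in the units of the state.
- get_obs(): the state, without advancing time (a new reading comes with each control period).
- capture(name): name is "scene" or "top"; returns a dict with "image" (384x512x3 uint8, blue, green, red), "fx", "fy", "cx", "cy" (pixels), "D" ([k1, k2, p1, p2, k3] as OpenCV has them; the pictures are not rectified), "pose" (4x4, takes a point from camera to world coordinates). Camera axes: x right, y up, looking along -z (the intrinsics and any distortion apply to the point x, -y, -z); pixel columns grow to the right and rows downward; lengths in mm; the calibration is good to about 2 mm. A picture is of the moment at which its call begins. There is no depth.
- close_job(): hands the job in, once; it reports no verdict.
The state is a dict: "time": time; "joint_positions": joint angles; "dq": joint speeds; "tau": joint torques, N m; "tool_pos": TCP position; "tcp_rot": TCP orientation; "contact_force": force on the tool from outside, world axes, zero at the start; "moment": the same for the moment, N m; "grip_width": finger opening in mm.
Only numpy, scipy, OpenCV 4.12 (cv2) and the standard library are available. Lean on these libraries where they do the work, as an engineer would, in place of code of your own. Each camera call takes 0.05 s, during which the arm holds its last target.

TASK

The pastry counter will now be served from the other side, so move the four topping canisters from their saucers on the steel tray into the pockets of the wooden rack in reverse order: the one leftmost on the tray (seen from the robot) goes into the rightmost pocket, the next one into the pocket beside it, and so on to the other end. Keep each one upright, set it down without dropping it, and leave it standing free, flat on the floor and about in the middle of its own pocket.

Things in the scene. Friction and masses are not known exactly. Their poses are not given: they have to be found in the camera images.
- shaker: steel sugar shaker: upright round drum 46 mm across with straight sides up to 64 mm, then a low pierced dome, 80 mm high in all, about 0.2 kg. Loose; origin at the centre of its underside, z up. It may be turned any way about z.
- square_tin: plain aluminium tin with a press-on lid, 44 x 44 mm square (45 at the lid), 66 mm high, about 0.25 kg. Loose; origin at the centre of its underside, z up. x and y are square to its sides; at the start x is within 17 degrees of the tray's x.
- jar: low round white jar with a flat steel screw lid, 54 mm across (55 at the lid, the top 14 mm), 60 mm high, about 0.3 kg. Loose; origin at the centre of its underside, z up. It may be turned any way about z.
- oblong_tin: steel tin with straight sides and half-round ends, 36 mm thick along its x, 54 mm long along its y, 74 mm high, about 0.25 kg. Loose; origin at the centre of its underside, z up. At the start x is within 17 degrees of the tray's x.
- saucer_a: the shallow white saucer in which the shaker stands at the start; all four saucers are alike: 77 mm across, rim 8 mm high, inner floor 3 mm above its origin, which is the centre of its underside. Fixed on the tray; it tells this canister's place in the starting row.
- saucer_b: the shallow white saucer in which the square tin stands at the start; all four saucers are alike: 77 mm across, rim 8 mm high, inner floor 3 mm above its origin, which is the centre of its underside. Fixed on the tray; it tells this canister's place in the starting row.
- saucer_c: the shallow white saucer in which the jar stands at the start; all four saucers are alike: 77 mm across, rim 8 mm high, inner floor 3 mm above its origin, which is the centre of its underside. Fixed on the tray; it tells this canister's place in the starting row.
- saucer_d: the shallow white saucer in which the oblong tin stands at the start; all four saucers are alike: 77 mm across, rim 8 mm high, inner floor 3 mm above its origin, which is the centre of its underside. Fixed on the tray; it tells this canister's place in the starting row.
- tray: flat steel tray, 92 mm along x, 332 mm along y, 6 mm thick, fixed. Origin at the centre of its underside, z up; y runs along the row towards the robot's left (turned at most 9 degrees from the world's y). The four saucers stand on it at y = -120, -40, 40 and 120 mm, x = 0, one canister centred in each. It lies either nearer to or farther from the robot than the rack.
- rack: empty wooden display rack, 90 mm along x, 330 mm along y, fixed. Origin at the centre of its underside, z up; y runs along the row towards the robot's left (turned at most 9 degrees from the world's y). Four open square pockets, 70 x 70 mm inside, centred at y = -120, -40, 40 and 120 mm, x = 0; pocket floor 5 mm above the origin, walls 10 mm thick with their top 18 mm above the origin.
Mind the look-alikes: they are no part of the job. Leave any blue or purple look-alike of the square_tin alone.

How it is judged:
By the outcome, as a careful person would: the job done as asked, in the order asked, and still so for the second after the job is handed in, with the robot touching nothing.
It also fails if it takes over 115 s, if anything falls off the work surface, if the arm or the gripper's body presses on something with over 40 N, if the wrist force passes 120 N, or if a joint passes its speed limit or range.

## Working session

There is one attempt and no reset: what is moved stays moved. The work goes in short steps, Python scripts to look and compute and a tool call to move; the robot and the scene stay as the last step left them, time stands still between calls to the robot, and variables do not carry over. Pictures are saved under pics/ and viewed, and the job is handed in when it is done.

Besides the shell and the picture viewer there is one more tool, called by a JSON object that holds its "method" and its "body". carry_out: Moves the arm, as the interface text tells. Shifts and turns lie within -1 to 1; 1 stands for 0.06 m of shift or 8 degrees of turn. Its arguments: {"type":"object","properties":{"xyz":{"type":"array"},"dr":{"type":"array"},"gripper":{"type":"number"}},"required":["xyz","dr"]}

```bash
mkdir -p pics; ls; python3 - <<'E'
from plant import get_obs,capture
import cv2,numpy as np
for n in("scene","top"):
    c=capture(n);cv2.imwrite(f"pics/{n}0.png",c["image"]);np.save(f"{n}0.npy",c,allow_pickle=True)
    print({k:v for k,v in c.items() if k!="image"})
o=get_obs();print(o)
E
```

```text
pics
{'fx': 456.88358150314826, 'fy': 456.88358150314826, 'cx': 262.45993429821743, 'cy': 186.65944316915562, 'D': array([-0.18302732,  0.        ,  0.        ,  0.        ,  0.        ]), 'pose': array([[ 1.83983192e-01, -7.45668293e-01,  6.40413134e-01,
         1.04028206e+03],
       [ 9.82776563e-01,  1.51040114e-01, -1.06475868e-01,
        -1.23847911e+02],
       [-1.73323939e-02,  6.48972789e-01,  7.60614164e-01,
         6.35947631e+02],
       [ 0.00000000e+00,  0.00000000e+00,  0.00000000e+00,
         1.00000000e+00]])}
{'fx': 442.304245086535, 'fy': 442.304245086535, 'cx': 255.06016816592063, 'cy': 192.5721642121478, 'D': array([-0.08791255,  0.        ,  0.        ,  0.        ,  0.        ]), 'pose': array([[ 4.90313179e-02,  9.75247989e-01, -2.15609112e-01,
         4.04235996e+02],
       [-9.98794597e-01,  4.83718660e-02, -8.33754356e-03,
        -5.52037368e+01],
       [ 2.29824249e-03,  2.15758017e-01,  9.76444159e-01,
         7.54337290e+02],
       [ 0.00000000e+00,  0.00000000e+00,  0.00000000e+00,
         1.00000000e+00]])}
{'time': 0.1, 'joint_positions': array([ 1.14100849e+00,  3.42647106e-01,  1.52492393e+00, -1.86643221e-05,
        1.27540059e+00, -1.45987760e-01]), 'dq': array([ 0.00076522, -0.00046791, -0.00253723,  0.00061274, -0.00315157,
       -0.00044511]), 'tau': array([ 1.56231221e-03, -4.31994867e+01, -2.44697142e+01,  7.19687738e-02,
        5.25408180e-02, -5.65272126e-05]), 'tool_pos': array([146.83927572, 503.69733909, 248.11667169]), 'tcp_rot': array([-3.14022575e+00, -1.82941134e-04,  2.85779790e+00]), 'contact_force': array([ 0.0827805 , -0.37422223, -0.45817425]), 'moment': array([-0.00844237, -0.01023823,  0.02703359]), 'grip_width': 91.92516456468614}
```

View pics/scene0.png

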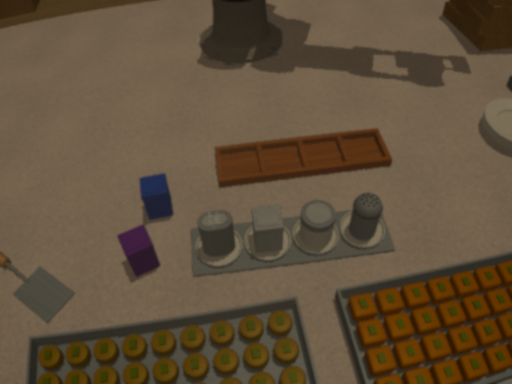

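View pics/top0.png

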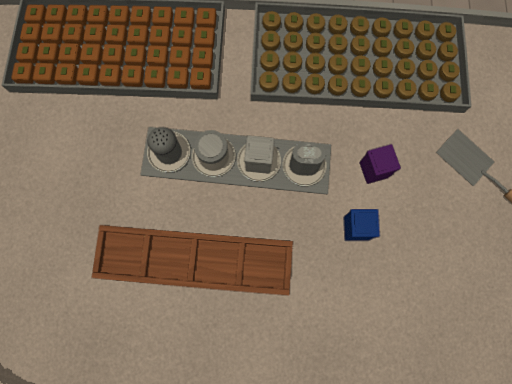

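The top view shows the tray at px (141–331, 128–192), holding the shaker, jar, square tin and oblong tin from left to right. The rack is nearer the robot, at px (93–293, 226–293). The blue and purple look-alikes are to the right of the tray. Next I'll locate everything.

```bash
cat > h.py <<'E'
import cv2,numpy as np
def load(n): return np.load(n,allow_pickle=True).item()
def ray(c,px):
    K=np.array([[c["fx"],0,c["cx"]],[0,c["fy"],c["cy"]],[0,0,1.]])
    u=cv2.undistortPoints(np.float64(px).reshape(-1,1,2),K,np.float64(c["D"])).reshape(-1,2)
    d=np.c_[u[:,0],-u[:,1],-np.ones(len(u))]@c["pose"][:3,:3].T
    return c["pose"][:3,3],d
def plane(c,px,z):
    o,d=ray(c,px);return o+d*((z-o[2])/d[:,2])[:,None]
def proj(c,P):
    K=np.array([[c["fx"],0,c["cx"]],[0,c["fy"],c["cy"]],[0,0,1.]])
    P=np.float64(P).reshape(-1,3);R=c["pose"][:3,:3];q=(P-c["pose"][:3,3])@R;q[:,1:]*=-1
    return cv2.projectPoints(q,np.zeros(3),np.zeros(3),K,np.float64(c["D"]))[0].reshape(-1,2)
E
python3 - <<'E'
from h import *
for n,(x,y,w,h) in {"top":(85,115,255,185),"scene":(180,120,220,160)}.items():
    im=load(f"{n}0.npy")["image"][y:y+h,x:x+w]
    s=3 if n=="top" else 3.5
    cv2.imwrite(f"pics/{n}0z.png",np.clip(cv2.resize(im,None,fx=s,fy=s,interpolation=cv2.INTER_CUBIC)*1.5,0,255).astype(np.uint8))
from h import *
for n in("top","scene"):
    c=load(f"{n}0.npy");im=c["image"];hsv=cv2.cvtColor(im,cv2.COLOR_BGR2HSV)
    roi=(85,215,215,85) if n=="top" else (205,120,195,75)
    x,y,w,h=roi
    m=cv2.inRange(hsv[y:y+h,x:x+w],(0,110,30),(20,255,255))
    m=cv2.morphologyEx(m,cv2.MORPH_CLOSE,np.ones((9,9)))
    ct=max(cv2.findContours(m,0,2)[0],key=cv2.contourArea)
    hull=cv2.convexHull(ct).reshape(-1,2)+[x,y]
    ap=cv2.approxPolyDP(hull.reshape(-1,1,2).astype(np.int32),5,True).reshape(-1,2)
    print(n,ap.tolist()); P=plane(c,ap,18)[:,:2];print(P.round(1).tolist(),P.mean(0))
    # area-ish: minAreaRect of hull on plane z=18
    print(cv2.minAreaRect(plane(c,hull,18)[:,:2].astype(np.float32)))
E
```

```text
top [[99, 226], [292, 241], [289, 293], [92, 277]]
[[495.8, 212.4], [487.3, -114.5], [402.0, -112.5], [410.1, 214.3]] [448.77309205  49.94998299]
((448.46832275390625, 50.19258117675781), (328.16357421875, 89.17877960205078), 88.13838195800781)
scene [[391, 157], [387, 166], [219, 186], [214, 148], [377, 128]]
[[495.7, 215.9], [516.3, 199.7], [503.0, -113.2], [405.1, -110.9], [412.9, 217.9]] [466.61268152  81.87166545]
((458.28851318359375, 52.3385009765625), (331.0903625488281, 106.11287689208984), 88.07539367675781)
```

View pics/top0z.png

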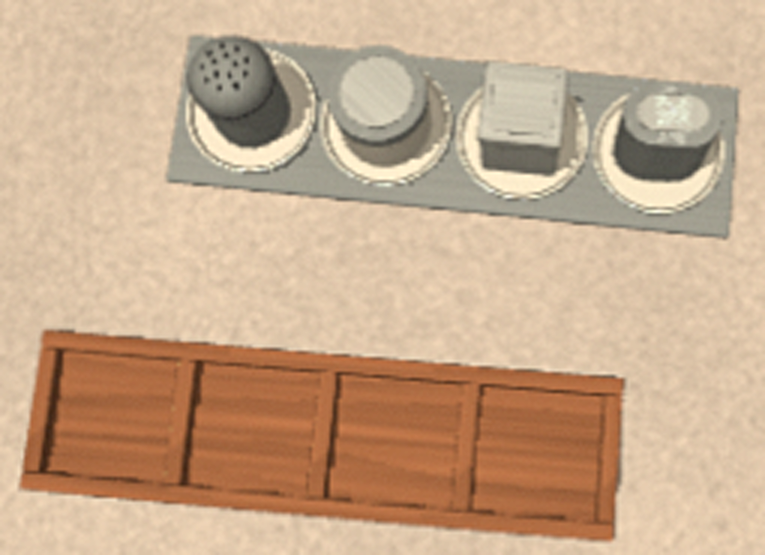

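View pics/scene0z.png

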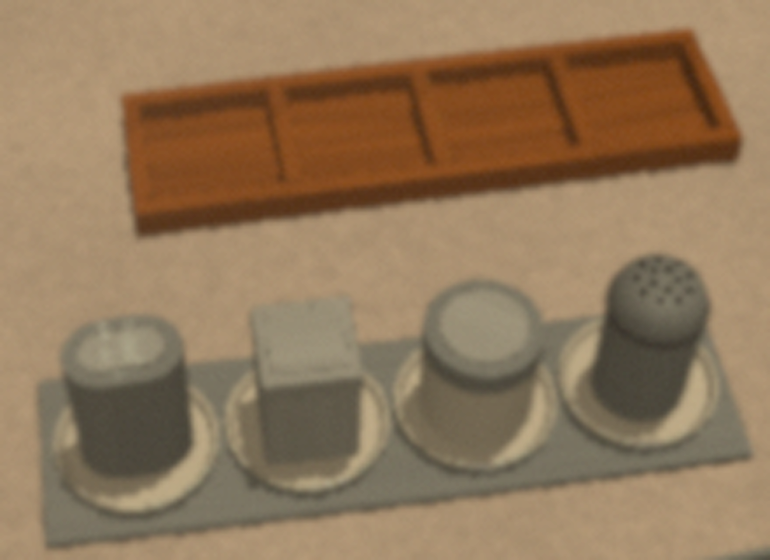

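```bash
python3 - <<'E'
from h import *
t=load("top0.npy");s=load("scene0.npy")
zt=lambda a:np.float64(a)/3+[85,115]-[1/3,1/3]
zs=lambda a:np.float64(a)/3.5+[180,120]-.36
T=plane(t,zt([(189,36),(739,88),(727,237),(168,182)]),6)[:,:2]
S=plane(s,zs([(750,457),(48,545),(40,382),(715,310)]),6)[:,:2]
for P in(T,S):print("tray",P.round(1).tolist(),P.mean(0),cv2.minAreaRect(P.astype(np.float32)))
lt=plane(t,zt([(487,62),(567,68),(563,142),(478,135)]),75)[:,:2]
ls=plane(s,zs([(250,302),(352,296),(360,378),(258,386)]),75)[:,:2]
for P in(lt,ls):print("sq",P.round(1).tolist(),P.mean(0),cv2.minAreaRect(P.astype(np.float32)))
# saucers by bright mask ; ellipses
for n,c in(("top",t),("scene",s)):
    im=c["image"]
    g=im.min(2)
    x,y,w,h=(140,125,195,70) if n=="top" else (190,190,205,85)
    m=(cv2.inRange(cv2.GaussianBlur(im,(3,3),0),(95,110,115),(255,255,255)))[y:y+h,x:x+w]
    cv2.imwrite(f"pics/m_{n}.png",cv2.resize(np.vstack([cv2.cvtColor(m,8),im[y:y+h,x:x+w]]),None,fx=3.5,fy=3.5))
E
```

```text
tray [[681.5, 150.7], [664.8, -179.7], [573.7, -173.7], [590.5, 153.5]] [627.62947788 -12.30496836] ((627.5762939453125, -12.217498779296875), (330.81646728515625, 91.25318145751953), 87.10326385498047)
tray [[687.3, 150.4], [668.8, -176.2], [578.1, -171.6], [601.1, 164.2]] [633.83249521  -8.28651487] ((634.8927612304688, -6.7926483154296875), (336.6383972167969, 90.74198150634766), 86.08637237548828)
sq [[648.5, -31.7], [647.3, -75.0], [605.6, -74.5], [607.2, -29.1]] [627.16060552 -52.57906901] ((627.2353515625, -52.54969024658203), (45.46964645385742, 41.684539794921875), 87.95145416259766)
sq [[603.3, -70.0], [608.9, -24.8], [653.4, -30.7], [648.9, -74.3]] [628.63704871 -49.95958388] ((628.8465576171875, -50.22468948364258), (45.5935173034668, 45.843177795410156), 82.88847351074219)
```

View pics/m_top.png

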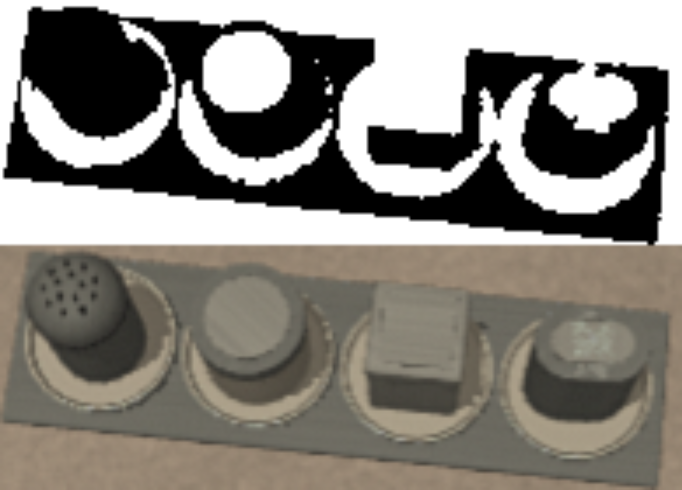

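```bash
python3 - <<'E'
from h import *
t=load("top0.npy");s=load("scene0.npy")
def z(c,x,y,w,h,k): return np.clip(cv2.resize(c["image"][y:y+h,x:x+w],None,fx=k,fy=k,interpolation=cv2.INTER_LANCZOS4).astype(float)*1.8,0,255).astype(np.uint8)
a=z(t,236,128,96,60,8);b=z(s,190,198,100,65,7.68)
cv2.imwrite("pics/tz.png",a);cv2.imwrite("pics/sz.png",b)
E
```

```text
(no output)
```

View pics/tz.png

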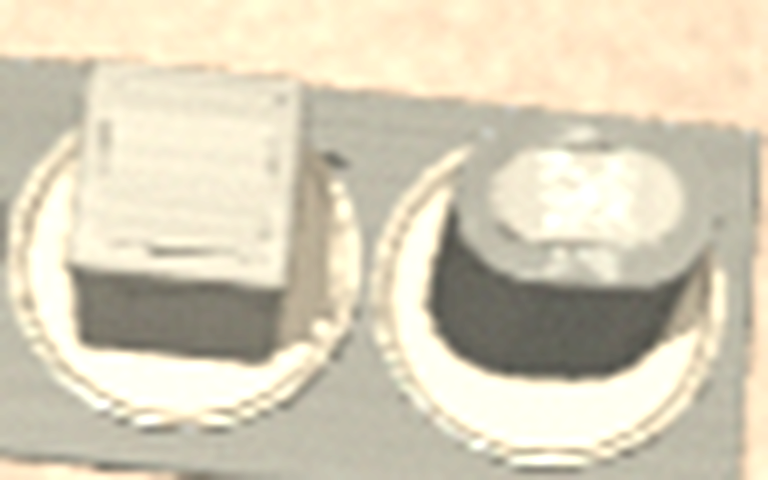

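View pics/sz.png

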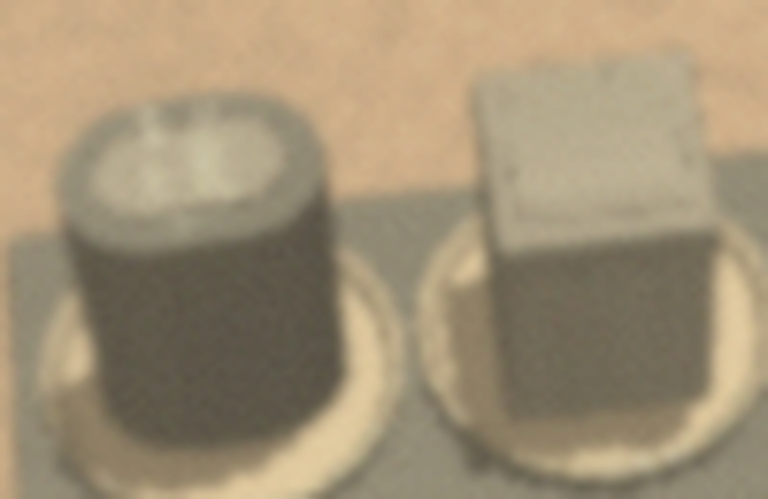

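```bash
python3 - <<'E'
from h import *
t=load("top0.npy");s=load("scene0.npy")
zt=lambda a:(np.float64(a)+.5)/8-.5+[236,128]
zs=lambda a:(np.float64(a)+.5)/7.68-.5+[190,198]
def show(n,P):
    P=P[:,:2];print(n,P.round(1).tolist(),P.mean(0).round(1))
    for i in range(len(P)):
        d=P[(i+1)%len(P)]-P[i];print("  ",np.hypot(*d).round(1),np.degrees(np.arctan2(d[1],d[0])).round(1))
show("sqT",plane(t,zt([(92,66),(304,88),(284,290),(68,262)]),75))
show("sqS",plane(s,zs([(714,235),(500,255),(476,76),(688,48)]),75))
show("sqS bottom front edge",plane(s,zs([(706,396),(514,420)]),9))
show("sqT bottom edge",plane(t,zt([(82,344),(268,362)]),9))
show("obT ends",plane(t,zt([(450,190),(718,225)]),83))
show("obT low edge",plane(t,zt([(530,283),(630,290)]),83))
show("obT inner",plane(t,zt([(490,182),(685,205)]),83))
show("obS ends",plane(s,zs([(58,195),(327,168)]),83))
show("obS edge",plane(s,zs([(130,252),(250,235)]),83))
show("obS far edge",plane(s,zs([(145,100),(235,93)]),83))
show("obS bot",plane(s,zs([(160,443),(260,433)]),9))
E
```

```text
sqT [[647.7, -31.8], [645.2, -74.9], [602.5, -72.6], [606.1, -29.2]] [625.4 -52.2]
   43.2 -93.4
   42.8 176.9
   43.5 85.2
   41.7 -3.6
sqS [[654.4, -30.9], [650.8, -72.7], [606.4, -69.8], [607.8, -26.2]] [629.9 -49.9]
   42.0 -94.8
   44.5 176.3
   43.6 88.1
   46.8 -5.7
sqS bottom front edge [[649.3, -30.3], [647.2, -71.1]] [648.2 -50.7]
   40.8 -92.9
   40.8 87.1
sqT bottom edge [[607.3, -30.8], [605.3, -71.5]] [606.3 -51.1]
   40.8 -92.9
   40.8 87.1
obT ends [[622.5, -104.5], [617.9, -158.0]] [ 620.2 -131.3]
   53.7 -94.8
   53.7 85.2
obT low edge [[604.0, -120.9], [603.6, -140.7]] [ 603.8 -130.8]
   19.8 -91.2
   19.8 88.8
obT inner [[624.5, -112.4], [621.8, -151.4]] [ 623.1 -131.9]
   39.0 -94.1
   39.0 85.9
obS ends [[625.7, -155.8], [629.4, -103.1]] [ 627.5 -129.4]
   52.9 86.0
   52.9 -94.0
obS edge [[641.9, -143.4], [642.4, -120.0]] [ 642.2 -131.7]
   23.4 88.8
   23.4 -91.2
obS far edge [[605.6, -136.4], [607.4, -118.5]] [ 606.5 -127.4]
   18.0 84.4
   18.0 -95.6
obS bot [[638.6, -145.1], [640.2, -124.1]] [ 639.4 -134.6]
   21.1 85.9
   21.1 -94.1
```

{"method": "carry_out", "body": {"xyz": [[0,0,0],[0,0,0],[0,0,0],[0,0,0],[0,0,0],[0,0,0],[0,0,0],[0,0,0]], "dr": [[0,0,0.96],[0,0,0.96],[0,0,0.96],[0,0,0.96],[0,0,0.96],[0,0,0.96],[0,0,0.96],[0,0,0.96]], "gripper": 1}}

```text
time: 1.1
tool_pos: [146.9, 503.8, 248.3]
tcp_rot: [-3.141, 0.001, 1.781]
contact_force: [0.8, 0.8, -0.0]
grip_width: 92.1
```

{"method": "carry_out", "body": {"xyz": [[0,0,0],[0,0,0],[0,0,0]], "dr": [[0,0,0.96],[0,0,0.96],[0,0,0]]}}

```text
time: 1.48
tool_pos: [146.9, 503.8, 248.4]
tcp_rot: [-3.141, 0.001, 1.519]
contact_force: [-0.6, 0.1, -0.5]
grip_width: 91.7
```

```bash
cat > go.py <<'E'
import sys,numpy as np
from plant import get_obs
from scipy.spatial.transform import Rotation as R
# target x y z yawdeg -> tool-frame total in move units
o=get_obs();r=R.from_euler("xyz",o["tcp_rot"])
x,y,z,w=map(float,sys.argv[1:5])
tgt=R.from_euler("xyz",[np.pi,0,np.radians(w)])
d=r.inv().apply(np.array([x,y,z])-o["tool_pos"])/60
print("t",round(o["time"],2),"pos",o["tool_pos"].round(1),"rpy",np.degrees(o["tcp_rot"]).round(2),"F",o["contact_force"].round(1),"w",round(o["grip_width"],1))
print("shift units",d.round(3),"turn units",((r.inv()*tgt).as_rotvec(degrees=True)/8).round(3))
E
python3 go.py 635 109 170 87
```

```text
t 1.48 pos [146.9 503.8 248.4] rpy [-1.7999e+02  4.0000e-02  8.7010e+01] F [-0.6  0.1 -0.5] w 91.7
shift units [-6.146  8.468  1.309] turn units [-0.002  0.005  0.001]
```

{"method": "carry_out", "body": {"xyz": [[-0.384,0.529,0.082],[-0.384,0.529,0.082],[-0.384,0.529,0.082],[-0.384,0.529,0.082],[-0.384,0.529,0.082],[-0.384,0.529,0.082],[-0.384,0.529,0.082],[-0.384,0.529,0.082]], "dr": [[0,0,0],[0,0,0],[0,0,0],[0,0,0],[0,0,0],[0,0,0],[0,0,0],[0,0,0]]}}

```text
time: 2.48
tool_pos: [391.5, 305.5, 209.1]
tcp_rot: [-3.141, -0.0, 1.521]
contact_force: [0.4, 0.5, -1.1]
grip_width: 91.9
```

{"method": "carry_out", "body": {"xyz": [[-0.384,0.529,0.082],[-0.384,0.529,0.082],[-0.384,0.529,0.082],[-0.384,0.529,0.082],[-0.384,0.529,0.082],[-0.384,0.529,0.082],[-0.384,0.529,0.082],[-0.384,0.529,0.082]], "dr": [[0,0,0],[0,0,0],[0,0,0],[0,0,0],[0,0,0],[0,0,0],[0,0,0],[0,0,0]]}}

```text
time: 3.48
tool_pos: [635.2, 107.9, 169.5]
tcp_rot: [-3.141, -0.0, 1.521]
contact_force: [-0.9, -0.1, -0.2]
grip_width: 92.0
```

```bash
python3 go.py 635 109 50 87
```

```text
t 3.48 pos [635.2 107.9 169.5] rpy [-1.7997e+02 -1.0000e-02  8.7130e+01] F [-0.9 -0.1 -0.2] w 92.0
shift units [ 0.018 -0.004  1.992] turn units [-0.004 -0.001  0.016]
```

```bash
cat > snap.py <<'E'
import sys,cv2,numpy as np
from plant import capture
n=sys.argv[1];a=[]
for v,(x,y,w,h) in (("scene",(170,90,240,190)),("top",(80,110,260,190))):
    c=capture(v);np.save(f"{v}_{n}.npy",c,allow_pickle=True)
    i=c["image"][y:y+h,x:x+w];i=cv2.resize(i,(390,300),interpolation=cv2.INTER_CUBIC);a.append(np.clip(i*1.4,0,255).astype(np.uint8))
cv2.imwrite(f"pics/{n}.png",np.hstack(a))
E
python3 snap.py s1
```

```text
(no output)
```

View pics/s1.png

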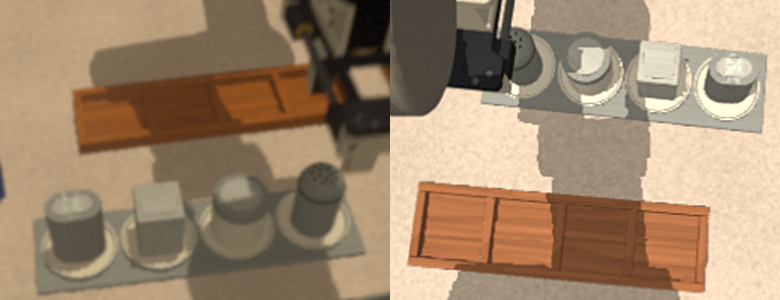

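The gripper is above the shaker (scene crop, around px 320,185), so I'm descending.

{"method": "carry_out", "body": {"xyz": [[0.018,-0.004,0.35],[0,0,0.35],[0,0,0.35],[0,0,0.35],[0,0,0.3],[0,0,0.2],[0,0,0.09],[0,0,0]], "dr": [[0,0,0],[0,0,0],[0,0,0],[0,0,0],[0,0,0],[0,0,0],[0,0,0],[0,0,0]]}}

```text
time: 4.58
tool_pos: [634.3, 109.9, 50.6]
tcp_rot: [3.142, -0.0, 1.518]
contact_force: [0.6, -0.6, -0.5]
grip_width: 91.6
```

{"method": "carry_out", "body": {"xyz": [[0,0,0],[0,0,0],[0,0,0],[0,0,0],[0,0,0],[0,0,0],[0,0,0],[0,0,0]], "dr": [[0,0,0],[0,0,0],[0,0,0],[0,0,0],[0,0,0],[0,0,0],[0,0,0],[0,0,0]], "gripper": -1}}

```text
time: 5.58
tool_pos: [634.5, 109.9, 50.8]
tcp_rot: [3.141, -0.0, 1.517]
contact_force: [2.3, -0.0, 0.4]
grip_width: 45.4
```

```bash
python3 go.py 446.9 -69 165 88.5
```

```text
t 5.58 pos [634.5 109.9  50.8] rpy [ 1.7996e+02 -1.0000e-02  8.6940e+01] F [ 2.3 -0.   0.4] w 45.4
shift units [-3.144 -2.962 -1.907] turn units [ 0.005 -0.001 -0.196]
```

{"method": "carry_out", "body": {"xyz": [[0,0,-0.15],[0,0,-0.3],[0,0,-0.4],[0,0,-0.4],[0,0,-0.4],[0,0,-0.25],[0,0,0]], "dr": [[0,0,0],[0,0,0],[0,0,0],[0,0,0],[0,0,0],[0,0,0],[0,0,0]]}}

```text
time: 6.45
tool_pos: [634.8, 109.9, 166.3]
tcp_rot: [3.139, -0.0, 1.517]
contact_force: [-0.6, -0.3, -2.9]
grip_width: 45.3
```

{"method": "carry_out", "body": {"xyz": [[-0.2,-0.2,0],[-0.45,-0.42,0],[-0.45,-0.42,0],[-0.45,-0.42,0],[-0.45,-0.42,0],[-0.45,-0.42,0],[-0.45,-0.42,0],[-0.24,-0.24,0]], "dr": [[0,0,-0.19],[0,0,0],[0,0,0],[0,0,0],[0,0,0],[0,0,0],[0,0,0],[0,0,0]]}}

```text
time: 7.45
tool_pos: [449.5, -74.1, 163.8]
tcp_rot: [-3.139, -0.001, 1.543]
contact_force: [0.3, 0.1, -2.6]
grip_width: 45.4
```

{"method": "carry_out", "body": {"xyz": [[0,0,0],[0,0,0]], "dr": [[0,0,0],[0,0,0]]}}

```text
time: 7.7
tool_pos: [451.6, -73.1, 164.3]
tcp_rot: [-3.142, -0.0, 1.544]
contact_force: [-0.2, 0.6, -3.2]
grip_width: 45.0
```

```bash
python3 go.py 446.9 -69 46 88.5; python3 snap.py s2
```

```text
t 7.7 pos [451.6 -73.1 164.3] rpy [-1.800e+02 -2.000e-02  8.845e+01] F [-0.2  0.6 -3.2] w 45.0
shift units [ 0.065 -0.081  1.972] turn units [-0.    -0.003 -0.007]
```

View pics/s2.png

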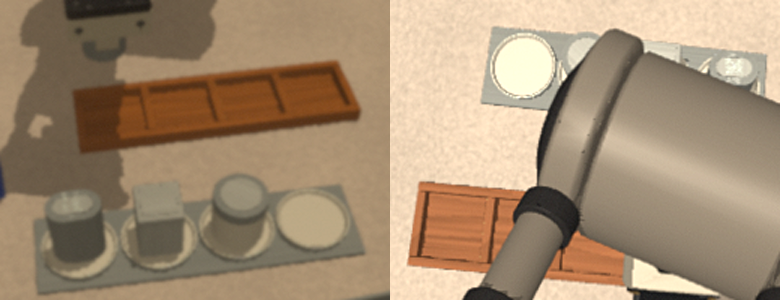

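The shaker is held and saucer a is empty (top crop, px 523,66). Lowering it into the rightmost pocket.

{"method": "carry_out", "body": {"xyz": [[0.065,-0.081,0.2],[0,0,0.4],[0,0,0.4],[0,0,0.35],[0,0,0.25],[0,0,0.2],[0,0,0.1],[0,0,0]], "dr": [[0,0,0],[0,0,0],[0,0,0],[0,0,0],[0,0,0],[0,0,0],[0,0,0],[0,0,0]]}}

```text
time: 8.8
tool_pos: [446.5, -69.1, 50.3]
tcp_rot: [-3.141, -0.0, 1.544]
contact_force: [1.2, 0.0, -2.8]
grip_width: 45.8
```

{"method": "carry_out", "body": {"xyz": [[0,0,0.017],[0,0,0.017],[0,0,0.017],[0,0,0]], "dr": [[0,0,0],[0,0,0],[0,0,0],[0,0,0]]}}

```text
time: 9.3
tool_pos: [446.6, -69.3, 47.6]
tcp_rot: [3.141, -0.0, 1.544]
contact_force: [-0.5, -0.2, -2.3]
grip_width: 45.7
```

```bash
python3 go.py 446.9 -69 46 88.5
```

```text
t 9.3 pos [446.6 -69.3  47.6] rpy [179.99  -0.    88.46] F [-0.5 -0.2 -2.3] w 45.7
shift units [0.006 0.005 0.026] turn units [ 0.001 -0.    -0.005]
```

{"method": "carry_out", "body": {"xyz": [[0,0,0.012],[0,0,0]], "dr": [[0,0,0],[0,0,0]]}}

```text
time: 9.55
tool_pos: [446.6, -69.3, 46.8]
tcp_rot: [-3.142, -0.0, 1.544]
contact_force: [0.3, -0.4, -2.9]
grip_width: 45.0
```

{"method": "carry_out", "body": {"xyz": [[0,0,0.01],[0,0,0]], "dr": [[0,0,0],[0,0,0]]}}

```text
time: 9.8
tool_pos: [446.6, -69.3, 46.7]
tcp_rot: [3.141, 0.0, 1.544]
contact_force: [-2.2, 1.0, 5.3]
grip_width: 45.3
```

{"method": "carry_out", "body": {"xyz": [[0,0,0.008],[0,0,0]], "dr": [[0,0,0],[0,0,0]]}}

```text
time: 10.05
tool_pos: [446.6, -69.3, 46.6]
tcp_rot: [3.141, 0.0, 1.544]
contact_force: [-3.2, 0.7, 11.7]
grip_width: 45.0
```

Force turned upward, so it is seated. Releasing and rising.

{"method": "carry_out", "body": {"xyz": [[0,0,0],[0,0,0],[0,0,0],[0,0,0],[0,0,0],[0,0,0]], "dr": [[0,0,0],[0,0,0],[0,0,0],[0,0,0],[0,0,0],[0,0,0]], "gripper": 1}}

```text
time: 10.8
tool_pos: [446.6, -69.3, 45.7]
tcp_rot: [3.142, -0.0, 1.544]
contact_force: [-0.1, -0.4, -0.1]
grip_width: 91.7
```

{"method": "carry_out", "body": {"xyz": [[0,0,-0.15],[0,0,-0.3],[0,0,-0.4],[0,0,-0.4],[0,0,-0.4],[0,0,-0.25],[0,0,0]], "dr": [[0,0,0],[0,0,0],[0,0,0],[0,0,0],[0,0,0],[0,0,0],[0,0,0]]}}

```text
time: 11.68
tool_pos: [447.2, -69.5, 161.1]
tcp_rot: [3.138, 0.001, 1.544]
contact_force: [-1.0, 0.0, -0.5]
grip_width: 91.8
```

```bash
python3 snap.py s3; python3 go.py 631 29 160 87
```

```text
t 11.78 pos [446.3 -69.2 159.6] rpy [-1.800e+02 -1.000e-02  8.846e+01] F [-0.6  0.5 -0.3] w 91.9
shift units [ 1.719  3.032 -0.007] turn units [-0.    -0.001  0.182]
```

View pics/s3.png

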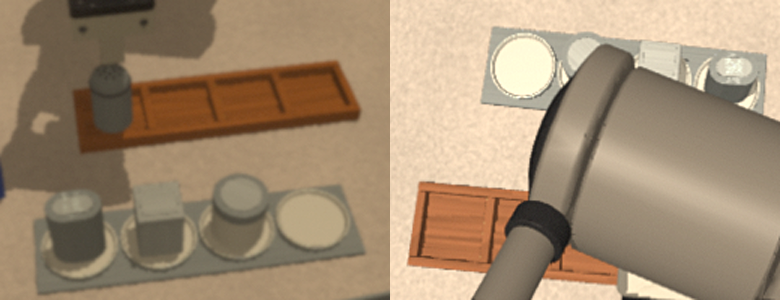

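The shaker stands in the rightmost pocket (scene crop, px 111,98). On to the jar.

{"method": "carry_out", "body": {"xyz": [[0.12,0.23,0],[0.24,0.43,0],[0.26,0.45,0],[0.26,0.45,0],[0.26,0.45,0],[0.26,0.45,0],[0.2,0.36,0],[0.12,0.21,0]], "dr": [[0,0,0],[0,0,0],[0,0,0],[0,0,0],[0,0,0],[0,0,0],[0,0,0],[0,0,0.18]]}}

```text
time: 12.78
tool_pos: [632.4, 30.5, 158.3]
tcp_rot: [-3.14, -0.0, 1.519]
contact_force: [-0.0, 0.2, 0.2]
grip_width: 92.2
```

{"method": "carry_out", "body": {"xyz": [[0,0,0],[0,0,0],[0,0,0]], "dr": [[0,0,0],[0,0,0],[0,0,0]]}}

```text
time: 13.15
tool_pos: [630.7, 28.8, 159.6]
tcp_rot: [-3.141, -0.0, 1.519]
contact_force: [-0.3, 0.1, -0.1]
grip_width: 91.8
```

```bash
python3 go.py 631 29 50 87
```

```text
t 13.15 pos [630.7  28.8 159.6] rpy [-179.97   -0.     87.01] F [-0.3  0.1 -0.1] w 91.8
shift units [0.004 0.006 1.827] turn units [-0.003 -0.     0.002]
```

{"method": "carry_out", "body": {"xyz": [[0,0,0.25],[0,0,0.35],[0,0,0.4],[0,0,0.35],[0,0,0.25],[0,0,0.15],[0,0,0.08],[0,0,0]], "dr": [[0,0,0],[0,0,0],[0,0,0],[0,0,0],[0,0,0],[0,0,0],[0,0,0],[0,0,0]]}}

```text
time: 14.15
tool_pos: [631.2, 29.0, 50.0]
tcp_rot: [3.141, -0.0, 1.519]
contact_force: [-0.6, 0.7, 0.1]
grip_width: 92.0
```

{"method": "carry_out", "body": {"xyz": [[0,0,0],[0,0,0],[0,0,0],[0,0,0],[0,0,0],[0,0,0],[0,0,0],[0,0,0]], "dr": [[0,0,0],[0,0,0],[0,0,0],[0,0,0],[0,0,0],[0,0,0],[0,0,0],[0,0,0]], "gripper": -1}}

```text
time: 15.15
tool_pos: [631.4, 29.0, 50.1]
tcp_rot: [3.141, -0.0, 1.519]
contact_force: [2.1, -0.1, 1.4]
grip_width: 53.6
```

{"method": "carry_out", "body": {"xyz": [[0,0,-0.15],[0,0,-0.3],[0,0,-0.4],[0,0,-0.4],[0,0,-0.4],[0,0,-0.25],[0,0,0],[0,0,0]], "dr": [[0,0,0],[0,0,0],[0,0,0],[0,0,0],[0,0,0],[0,0,0],[0,0,0],[0,0,0]]}}

```text
time: 16.15
tool_pos: [630.5, 29.0, 163.0]
tcp_rot: [-3.14, -0.0, 1.519]
contact_force: [0.6, 0.1, -4.9]
grip_width: 53.5
```

```bash
python3 go.py 449 11 165 88.5
```

```text
t 16.15 pos [630.5  29.  163. ] rpy [-1.7989e+02 -1.0000e-02  8.7020e+01] F [ 0.6  0.1 -4.9] w 53.5
shift units [-0.456 -3.005 -0.028] turn units [-0.014 -0.001 -0.185]
```

{"method": "carry_out", "body": {"xyz": [[-0.03,-0.2,0],[-0.06,-0.4,0],[-0.07,-0.45,0],[-0.07,-0.45,0],[-0.07,-0.45,0],[-0.07,-0.45,0],[-0.06,-0.4,0],[-0.03,-0.2,0]], "dr": [[0,0,0],[0,0,0],[0,0,0],[0,0,0],[0,0,0],[0,0,0],[0,0,0],[0,0,-0.19]]}}

```text
time: 17.15
tool_pos: [448.4, 10.8, 163.3]
tcp_rot: [-3.14, -0.0, 1.546]
contact_force: [-0.7, 0.1, -3.2]
grip_width: 53.6
```

{"method": "carry_out", "body": {"xyz": [[0,0,0],[0,0,0],[0,0,0]], "dr": [[0,0,0],[0,0,0],[0,0,0]]}}

```text
time: 17.52
tool_pos: [450.6, 10.8, 163.8]
tcp_rot: [3.141, -0.0, 1.545]
contact_force: [0.4, 0.1, -4.6]
grip_width: 53.7
```

```bash
python3 go.py 449 11 46 88.5
```

```text
t 17.52 pos [450.6  10.8 163.8] rpy [ 1.7998e+02 -1.0000e-02  8.8540e+01] F [ 0.4  0.1 -4.6] w 53.7
shift units [ 0.003 -0.028  1.964] turn units [ 0.003 -0.001  0.005]
```

{"method": "carry_out", "body": {"xyz": [[0,-0.028,0.2],[0,0,0.4],[0,0,0.4],[0,0,0.35],[0,0,0.25],[0,0,0.2],[0,0,0.1],[0,0,0]], "dr": [[0,0,0],[0,0,0],[0,0,0],[0,0,0],[0,0,0],[0,0,0],[0,0,0],[0,0,0]]}}

```text
time: 18.52
tool_pos: [448.1, 10.8, 49.7]
tcp_rot: [-3.141, -0.0, 1.545]
contact_force: [-0.4, 0.5, -3.2]
grip_width: 53.7
```

{"method": "carry_out", "body": {"xyz": [[0,0,0.017],[0,0,0.017],[0,0,0]], "dr": [[0,0,0],[0,0,0],[0,0,0]]}}

```text
time: 18.9
tool_pos: [448.3, 10.8, 48.1]
tcp_rot: [3.141, -0.0, 1.545]
contact_force: [0.3, -0.2, -3.8]
grip_width: 53.8
```

{"method": "carry_out", "body": {"xyz": [[0,0,0.012],[0,0,0]], "dr": [[0,0,0],[0,0,0]]}}

```text
time: 19.15
tool_pos: [448.2, 10.8, 47.2]
tcp_rot: [3.142, -0.0, 1.545]
contact_force: [-0.2, -0.7, -3.7]
grip_width: 53.4
```

{"method": "carry_out", "body": {"xyz": [[0,0,0.01],[0,0,0]], "dr": [[0,0,0],[0,0,0]]}}

```text
time: 19.4
tool_pos: [448.2, 10.8, 46.5]
tcp_rot: [-3.142, -0.0, 1.545]
contact_force: [-0.2, 0.3, -4.2]
grip_width: 53.4
```

{"method": "carry_out", "body": {"xyz": [[0,0,0.01],[0,0,0]], "dr": [[0,0,0],[0,0,0]]}}

```text
time: 19.65
tool_pos: [448.3, 10.8, 46.1]
tcp_rot: [3.141, -0.0, 1.545]
contact_force: [-1.3, 0.0, -2.0]
grip_width: 53.7
```

{"method": "carry_out", "body": {"xyz": [[0,0,0.005],[0,0,0]], "dr": [[0,0,0],[0,0,0]]}}

```text
time: 19.9
tool_pos: [448.3, 10.8, 46.0]
tcp_rot: [3.141, -0.0, 1.545]
contact_force: [-1.6, 0.3, 4.4]
grip_width: 53.7
```

{"method": "carry_out", "body": {"xyz": [[0,0,0],[0,0,0],[0,0,0],[0,0,0],[0,0,0],[0,0,0]], "dr": [[0,0,0],[0,0,0],[0,0,0],[0,0,0],[0,0,0],[0,0,0]], "gripper": 1}}

```text
time: 20.65
tool_pos: [448.2, 10.8, 45.6]
tcp_rot: [3.142, -0.0, 1.545]
contact_force: [-0.2, -0.3, -0.5]
grip_width: 91.4
```

{"method": "carry_out", "body": {"xyz": [[0,0,-0.15],[0,0,-0.3],[0,0,-0.4],[0,0,-0.4],[0,0,-0.4],[0,0,-0.25],[0,0,0],[0,0,0]], "dr": [[0,0,0],[0,0,0],[0,0,0],[0,0,0],[0,0,0],[0,0,0],[0,0,0],[0,0,0]]}}

```text
time: 21.65
tool_pos: [447.8, 10.9, 159.4]
tcp_rot: [-3.141, -0.0, 1.545]
contact_force: [-0.1, 0.3, 0.0]
grip_width: 91.8
```

```bash
python3 go.py 627.3 -51 160 86.4
```

```text
t 21.65 pos [447.8  10.9 159.4] rpy [-1.7997e+02 -1.0000e-02  8.8540e+01] F [-0.1  0.3  0. ] w 91.8
shift units [-0.955  3.016 -0.012] turn units [-0.004 -0.001  0.268]
```

{"method": "carry_out", "body": {"xyz": [[-0.06,0.2,0],[-0.13,0.4,0],[-0.14,0.45,0],[-0.14,0.45,0],[-0.14,0.45,0],[-0.14,0.45,0],[-0.13,0.4,0],[-0.07,0.22,0]], "dr": [[0,0,0],[0,0,0],[0,0,0],[0,0,0],[0,0,0],[0,0,0],[0,0,0],[0,0,0.27]]}}

```text
time: 22.65
tool_pos: [629.3, -51.6, 158.3]
tcp_rot: [-3.141, -0.0, 1.506]
contact_force: [-0.4, 0.9, -0.3]
grip_width: 92.1
```

{"method": "carry_out", "body": {"xyz": [[0,0,0],[0,0,0],[0,0,0]], "dr": [[0,0,0],[0,0,0],[0,0,0]]}}

```text
time: 23.02
tool_pos: [627.5, -50.6, 159.6]
tcp_rot: [-3.141, -0.0, 1.508]
contact_force: [0.3, -0.2, 0.0]
grip_width: 91.7
```

```bash
python3 go.py 627.3 -51 50 86.4;python3 snap.py s4
```

```text
t 23.02 pos [627.5 -50.6 159.6] rpy [-1.7998e+02 -1.0000e-02  8.6410e+01] F [ 0.3 -0.2  0. ] w 91.7
shift units [-0.007 -0.002  1.827] turn units [-0.003 -0.001  0.002]
```

View pics/s4.png

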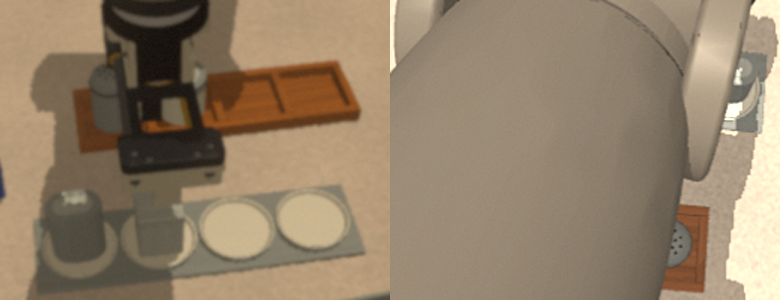

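The gripper hangs centred over the square tin (scene crop, px 160,230). Saucers a and c are empty, and the shaker and jar are in the rack. Descending.

{"method": "carry_out", "body": {"xyz": [[0,0,0.25],[0,0,0.35],[0,0,0.4],[0,0,0.35],[0,0,0.25],[0,0,0.15],[0,0,0.08],[0,0,0]], "dr": [[0,0,0],[0,0,0],[0,0,0],[0,0,0],[0,0,0],[0,0,0],[0,0,0],[0,0,0]]}}

```text
time: 24.12
tool_pos: [628.0, -50.8, 50.0]
tcp_rot: [3.141, -0.0, 1.508]
contact_force: [0.2, 0.2, -0.0]
grip_width: 91.7
```

{"method": "carry_out", "body": {"xyz": [[0,0,0],[0,0,0],[0,0,0],[0,0,0],[0,0,0],[0,0,0],[0,0,0],[0,0,0]], "dr": [[0,0,0],[0,0,0],[0,0,0],[0,0,0],[0,0,0],[0,0,0],[0,0,0],[0,0,0]], "gripper": -1}}

```text
time: 25.12
tool_pos: [628.0, -50.8, 49.9]
tcp_rot: [3.141, -0.0, 1.508]
contact_force: [0.9, -1.0, 0.3]
grip_width: 44.4
```

{"method": "carry_out", "body": {"xyz": [[0,0,-0.15],[0,0,-0.3],[0,0,-0.4],[0,0,-0.4],[0,0,-0.4],[0,0,-0.25],[0,0,0],[0,0,0]], "dr": [[0,0,0],[0,0,0],[0,0,0],[0,0,0],[0,0,0],[0,0,0],[0,0,0],[0,0,0]]}}

```text
time: 26.12
tool_pos: [627.4, -50.7, 163.0]
tcp_rot: [-3.14, -0.0, 1.508]
contact_force: [-0.2, -0.6, -2.6]
grip_width: 44.2
```

```bash
python3 go.py 450.5 91 165 88.5
```

```text
t 26.12 pos [627.4 -50.7 163. ] rpy [-1.7991e+02 -2.0000e-02  8.6380e+01] F [-0.2 -0.6 -2.6] w 44.2
shift units [ 2.171 -3.091 -0.027] turn units [-0.011 -0.002 -0.265]
```

{"method": "carry_out", "body": {"xyz": [[0.14,-0.2,0],[0.29,-0.41,0],[0.32,-0.46,0],[0.32,-0.46,0],[0.32,-0.46,0],[0.32,-0.46,0],[0.29,-0.41,0],[0.17,-0.23,0]], "dr": [[0,0,0],[0,0,0],[0,0,0],[0,0,0],[0,0,0],[0,0,0],[0,0,0],[0,0,-0.26]]}}

```text
time: 27.12
tool_pos: [449.6, 91.6, 163.2]
tcp_rot: [-3.14, -0.0, 1.546]
contact_force: [0.1, 0.1, -3.2]
grip_width: 43.9
```

{"method": "carry_out", "body": {"xyz": [[0,0,0],[0,0,0],[0,0,0]], "dr": [[0,0,0],[0,0,0],[0,0,0]]}}

```text
time: 27.5
tool_pos: [451.9, 90.3, 163.8]
tcp_rot: [3.141, 0.0, 1.543]
contact_force: [0.5, -0.9, -2.6]
grip_width: 43.5
```

```bash
python3 go.py 450.5 91 46 88.5
```

```text
t 27.5 pos [451.9  90.3 163.8] rpy [179.97   0.    88.41] F [ 0.5 -0.9 -2.6] w 43.5
shift units [ 0.011 -0.025  1.963] turn units [ 0.004  0.    -0.012]
```

{"method": "carry_out", "body": {"xyz": [[0.011,-0.01,0.2],[0,0,0.4],[0,0,0.4],[0,0,0.35],[0,0,0.25],[0,0,0.2],[0,0,0.1],[0,0,0]], "dr": [[0,0,0],[0,0,0],[0,0,0],[0,0,0],[0,0,0],[0,0,0],[0,0,0],[0,0,0]]}}

```text
time: 28.5
tool_pos: [450.4, 91.5, 49.6]
tcp_rot: [-3.141, -0.0, 1.544]
contact_force: [0.4, -0.0, -3.3]
grip_width: 43.9
```

{"method": "carry_out", "body": {"xyz": [[0,0,0.017],[0,0,0.017],[0,0,0.012],[0,0,0]], "dr": [[0,0,0],[0,0,0],[0,0,0],[0,0,0]]}}

```text
time: 29.0
tool_pos: [450.6, 91.6, 47.2]
tcp_rot: [3.141, -0.0, 1.544]
contact_force: [0.0, -0.5, -2.7]
grip_width: 43.6
```

{"method": "carry_out", "body": {"xyz": [[0,0,0.01],[0,0,0]], "dr": [[0,0,0],[0,0,0]]}}

```text
time: 29.25
tool_pos: [450.5, 91.5, 46.5]
tcp_rot: [-3.142, -0.0, 1.544]
contact_force: [0.5, 0.2, -2.0]
grip_width: 44.1
```

{"method": "carry_out", "body": {"xyz": [[0,0,0.01],[0,0,0]], "dr": [[0,0,0],[0,0,0]]}}

```text
time: 29.5
tool_pos: [450.5, 91.5, 45.9]
tcp_rot: [-3.142, -0.0, 1.544]
contact_force: [-0.1, -0.1, -3.2]
grip_width: 43.4
```

{"method": "carry_out", "body": {"xyz": [[0,0,0.007],[0,0,0]], "dr": [[0,0,0],[0,0,0]]}}

```text
time: 29.75
tool_pos: [450.5, 91.5, 45.8]
tcp_rot: [3.141, -0.0, 1.544]
contact_force: [-2.2, 0.7, 4.9]
grip_width: 43.7
```

{"method": "carry_out", "body": {"xyz": [[0,0,0.005],[0,0,0]], "dr": [[0,0,0],[0,0,0]]}}

```text
time: 30.0
tool_pos: [450.5, 91.6, 45.8]
tcp_rot: [3.141, -0.0, 1.544]
contact_force: [-2.9, -1.0, 9.4]
grip_width: 44.1
```

{"method": "carry_out", "body": {"xyz": [[0,0,0],[0,0,0],[0,0,0],[0,0,0],[0,0,0],[0,0,0]], "dr": [[0,0,0],[0,0,0],[0,0,0],[0,0,0],[0,0,0],[0,0,0]], "gripper": 1}}

```text
time: 30.75
tool_pos: [450.5, 91.6, 45.2]
tcp_rot: [3.142, -0.0, 1.544]
contact_force: [-0.2, -0.7, -0.3]
grip_width: 91.3
```

{"method": "carry_out", "body": {"xyz": [[0,0,-0.15],[0,0,-0.3],[0,0,-0.4],[0,0,-0.4],[0,0,-0.4],[0,0,-0.25],[0,0,0],[0,0,0]], "dr": [[0,0,0],[0,0,0],[0,0,0],[0,0,0],[0,0,0],[0,0,0],[0,0,0],[0,0,0]]}}

```text
time: 31.75
tool_pos: [450.1, 91.5, 158.9]
tcp_rot: [-3.141, -0.0, 1.544]
contact_force: [-0.8, -0.1, -0.2]
grip_width: 91.8
```

```bash
python3 go.py 623 -131 160 86.2
```

```text
t 31.75 pos [450.1  91.5 158.9] rpy [-179.97   -0.     88.46] F [-0.8 -0.1 -0.2] w 91.8
shift units [-3.63  2.98 -0.02] turn units [-0.004 -0.     0.283]
```

{"method": "carry_out", "body": {"xyz": [[-0.15,0.12,0],[-0.29,0.24,0],[-0.36,0.3,0],[-0.36,0.3,0],[-0.36,0.3,0],[-0.36,0.3,0],[-0.36,0.3,0],[-0.36,0.3,0]], "dr": [[0,0,0],[0,0,0],[0,0,0],[0,0,0],[0,0,0],[0,0,0],[0,0,0],[0,0,0]]}}

```text
time: 32.75
tool_pos: [576.4, -69.4, 158.2]
tcp_rot: [-3.14, -0.0, 1.544]
contact_force: [0.6, 0.1, -0.3]
grip_width: 91.8
```

{"method": "carry_out", "body": {"xyz": [[-0.36,0.3,0],[-0.36,0.3,0],[-0.31,0.22,0],[0,0,0],[0,0,0],[0,0,0]], "dr": [[0,0,0],[0,0,0],[0,0,0.28],[0,0,0],[0,0,0],[0,0,0]]}}

```text
time: 33.5
tool_pos: [623.0, -130.3, 159.1]
tcp_rot: [-3.141, -0.0, 1.506]
contact_force: [0.5, 0.6, -0.3]
grip_width: 91.8
```

```bash
python3 go.py 623 -131 50 86.2;python3 snap.py s5
```

```text
t 33.5 pos [ 623.  -130.3  159.1] rpy [-1.7996e+02 -2.0000e-02  8.6280e+01] F [ 0.5  0.6 -0.3] w 91.8
shift units [-0.013  0.002  1.818] turn units [-0.004 -0.003  0.01 ]
```

View pics/s5.png

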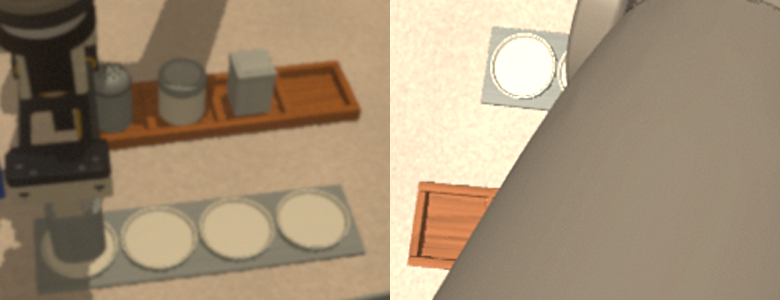

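The first three stand upright in the rack (scene crop, px 113, 182 and 250). The gripper is over the oblong tin, so I'm descending.

{"method": "carry_out", "body": {"xyz": [[-0.013,0,0.25],[0,0,0.35],[0,0,0.4],[0,0,0.35],[0,0,0.25],[0,0,0.15],[0,0,0.07],[0,0,0]], "dr": [[0,0,0],[0,0,0],[0,0,0],[0,0,0],[0,0,0],[0,0,0],[0,0,0],[0,0,0]]}}

```text
time: 34.6
tool_pos: [623.5, -131.8, 50.2]
tcp_rot: [3.141, 0.0, 1.505]
contact_force: [-0.4, 0.4, 0.2]
grip_width: 91.6
```

{"method": "carry_out", "body": {"xyz": [[0,0,0],[0,0,0],[0,0,0],[0,0,0],[0,0,0],[0,0,0],[0,0,0],[0,0,0]], "dr": [[0,0,0],[0,0,0],[0,0,0],[0,0,0],[0,0,0],[0,0,0],[0,0,0],[0,0,0]], "gripper": -1}}

```text
time: 35.6
tool_pos: [623.4, -131.8, 50.0]
tcp_rot: [3.141, -0.0, 1.505]
contact_force: [0.1, -1.3, 0.4]
grip_width: 36.3
```

{"method": "carry_out", "body": {"xyz": [[0,0,-0.15],[0,0,-0.3],[0,0,-0.4],[0,0,-0.4],[0,0,-0.4],[0,0,-0.25],[0,0,0],[0,0,0]], "dr": [[0,0,0],[0,0,0],[0,0,0],[0,0,0],[0,0,0],[0,0,0],[0,0,0],[0,0,0]]}}

```text
time: 36.6
tool_pos: [622.8, -131.6, 163.2]
tcp_rot: [-3.14, -0.001, 1.505]
contact_force: [0.7, 0.2, -2.9]
grip_width: 36.5
```

```bash
python3 go.py 453 171 165 88.5
```

```text
t 36.6 pos [ 622.8 -131.6  163.2] rpy [-1.7991e+02 -3.0000e-02  8.6220e+01] F [ 0.7  0.2 -2.9] w 36.5
shift units [ 4.846 -3.157 -0.023] turn units [-0.011 -0.004 -0.285]
```

{"method": "carry_out", "body": {"xyz": [[0.19,-0.13,0],[0.34,-0.22,0],[0.39,-0.25,0],[0.39,-0.25,0],[0.39,-0.25,0],[0.39,-0.25,0],[0.39,-0.25,0],[0.39,-0.25,0]], "dr": [[0,0,0],[0,0,0],[0,0,0],[0,0,0],[0,0,0],[0,0,0],[0,0,0],[0,0,0]]}}

```text
time: 37.6
tool_pos: [522.4, 48.8, 163.4]
tcp_rot: [-3.14, -0.0, 1.505]
contact_force: [0.4, 0.3, -2.6]
grip_width: 36.6
```

{"method": "carry_out", "body": {"xyz": [[0.39,-0.25,0],[0.39,-0.25,0],[0.39,-0.25,0],[0.39,-0.25,0],[0.29,-0.2,0],[0.13,-0.11,0],[0,0,0],[0,0,0]], "dr": [[0,0,0],[0,0,0],[0,0,0],[0,0,0],[0,0,0],[0,0,-0.28],[0,0,0],[0,0,0]]}}

```text
time: 38.6
tool_pos: [453.6, 170.7, 163.9]
tcp_rot: [3.141, 0.0, 1.543]
contact_force: [-0.6, -0.3, -2.7]
grip_width: 36.2
```

```bash
python3 go.py 453 171 46 88.5
```

```text
t 38.6 pos [453.6 170.7 163.9] rpy [1.7999e+02 1.0000e-02 8.8430e+01] F [-0.6 -0.3 -2.7] w 36.2
shift units [ 0.006 -0.01   1.966] turn units [ 0.001  0.001 -0.008]
```

{"method": "carry_out", "body": {"xyz": [[0,0,0.2],[0,0,0.4],[0,0,0.4],[0,0,0.35],[0,0,0.25],[0,0,0.2],[0,0,0.1],[0,0,0]], "dr": [[0,0,0],[0,0,0],[0,0,0],[0,0,0],[0,0,0],[0,0,0],[0,0,0],[0,0,0]]}}

```text
time: 39.6
tool_pos: [453.3, 171.0, 49.7]
tcp_rot: [-3.141, 0.0, 1.544]
contact_force: [-0.5, -0.1, -2.1]
grip_width: 36.6
```

{"method": "carry_out", "body": {"xyz": [[0,0,0.017],[0,0,0.017],[0,0,0.012],[0,0,0]], "dr": [[0,0,0],[0,0,0],[0,0,0],[0,0,0]]}}

```text
time: 40.1
tool_pos: [453.4, 171.1, 47.3]
tcp_rot: [3.141, -0.0, 1.544]
contact_force: [-0.6, 0.1, -2.3]
grip_width: 36.8
```

{"method": "carry_out", "body": {"xyz": [[0,0,0.01],[0,0,0]], "dr": [[0,0,0],[0,0,0]]}}

```text
time: 40.35
tool_pos: [453.3, 171.1, 46.6]
tcp_rot: [-3.142, -0.0, 1.544]
contact_force: [0.5, 0.1, -1.9]
grip_width: 36.4
```

{"method": "carry_out", "body": {"xyz": [[0,0,0.01],[0,0,0]], "dr": [[0,0,0],[0,0,0]]}}

```text
time: 40.6
tool_pos: [453.3, 171.1, 46.0]
tcp_rot: [-3.142, -0.0, 1.544]
contact_force: [0.6, 0.1, -2.6]
grip_width: 36.7
```

{"method": "carry_out", "body": {"xyz": [[0,0,0.007],[0,0,0]], "dr": [[0,0,0],[0,0,0]]}}

```text
time: 40.85
tool_pos: [453.4, 171.1, 45.9]
tcp_rot: [3.141, -0.0, 1.544]
contact_force: [-1.6, -0.5, 3.6]
grip_width: 36.4
```

{"method": "carry_out", "body": {"xyz": [[0,0,0.004],[0,0,0]], "dr": [[0,0,0],[0,0,0]]}}

```text
time: 41.1
tool_pos: [453.4, 171.1, 45.9]
tcp_rot: [3.141, -0.0, 1.544]
contact_force: [-2.3, -1.2, 8.0]
grip_width: 36.6
```

{"method": "carry_out", "body": {"xyz": [[0,0,0],[0,0,0],[0,0,0],[0,0,0],[0,0,0],[0,0,0]], "dr": [[0,0,0],[0,0,0],[0,0,0],[0,0,0],[0,0,0],[0,0,0]], "gripper": 1}}

```text
time: 41.85
tool_pos: [453.3, 171.1, 45.3]
tcp_rot: [-3.142, -0.0, 1.544]
contact_force: [-0.3, -0.2, -0.5]
grip_width: 90.0
```

{"method": "carry_out", "body": {"xyz": [[0,0,-0.15],[0,0,-0.3],[0,0,-0.4],[0,0,-0.4],[0,0,-0.4],[0,0,-0.4],[0,0,-0.4],[0,0,0]], "dr": [[0,0,0],[0,0,0],[0,0,0],[0,0,0],[0,0,0],[0,0,0],[0,0,0],[0,0,0]]}}

```text
time: 42.85
tool_pos: [454.3, 171.3, 194.4]
tcp_rot: [3.137, -0.001, 1.544]
contact_force: [0.1, -0.2, 0.7]
grip_width: 91.9
```

{"method": "carry_out", "body": {"xyz": [[0.3,-0.2,0],[0.5,-0.35,0],[0.6,-0.4,0],[0.6,-0.4,0],[0.6,-0.4,0],[0.6,-0.4,0],[0.6,-0.4,0],[0.6,-0.4,0]], "dr": [[0,0,0],[0,0,0],[0,0,0],[0,0,0],[0,0,0],[0,0,0],[0,0,0],[0,0,0]]}}

```text
time: 43.85
tool_pos: [282.3, 440.5, 191.4]
tcp_rot: [-3.141, 0.001, 1.544]
contact_force: [0.5, 0.1, 1.0]
grip_width: 92.2
```

{"method": "carry_out", "body": {"xyz": [[0.5,-0.4,0],[0.3,-0.2,0],[0,0,0],[0,0,0]], "dr": [[0,0,0],[0,0,0],[0,0,0],[0,0,0]]}}

```text
time: 44.35
tool_pos: [249.4, 487.9, 192.0]
tcp_rot: [-3.141, 0.001, 1.543]
contact_force: [1.0, -0.5, 0.4]
grip_width: 91.8
```

```bash
python3 snap.py s6
```

```text
(no output)
```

View pics/s6.png

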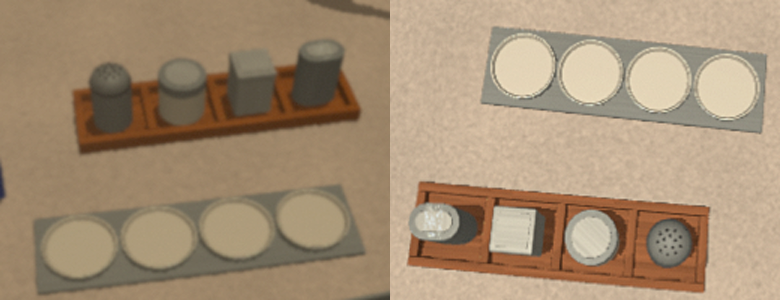

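```bash
python3 - <<'E'
from h import *
t=load("top_s6.npy");im=t["image"]
x,y,w,h=85,215,215,85;k=3.7
z=np.clip(cv2.resize(im[y:y+h,x:x+w],None,fx=k,fy=k,interpolation=cv2.INTER_CUBIC)*1.5,0,255).astype(np.uint8)
cen=[(446.6,-69.3),(448.3,10.8),(450.5,91.5),(453.4,171.1)];off=np.array([1.2,1.3])
th=np.linspace(0,2*np.pi,60)
def dr(P,col):
    q=((proj(t,P)-[x,y]+.5)*k).astype(int);cv2.polylines(z,[q],True,col,1)
def circ(c,r,h):return np.c_[c[0]+r*np.cos(th),c[1]+r*np.sin(th),0*th+h]
shapes=[(23,5+60),(27.5,65)]
a=np.radians(-1.5);ux=np.array([np.cos(a),np.sin(a)]);uy=np.array([-np.sin(a),np.cos(a)])
for c,(r,hh) in zip(cen,shapes): dr(circ(np.array(c)-off,r,hh),(0,0,255)); dr(circ(np.array(c)-off,r-.5,5),(0,255,0))
for c,(hx,hy,hh) in zip(cen[2:],[(22.5,22.5,71),(18,27,79)]):
    for zz,col in((hh,(0,0,255)),(5,(0,255,0))):
        dr([[*(np.array(c)-off+i*hx*ux+j*hy*uy),zz] for i,j in((1,1),(1,-1),(-1,-1),(-1,1))],col)
R=np.array([448.7,50])
for p in(-120,-40,40,120):
    dr([[*(R+p*uy+i*35*ux+j*35*uy),18] for i,j in((1,1),(1,-1),(-1,-1),(-1,1))],(255,0,0))
cv2.imwrite("pics/chk.png",z)
E
```

```text
(no output)
```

View pics/chk.png

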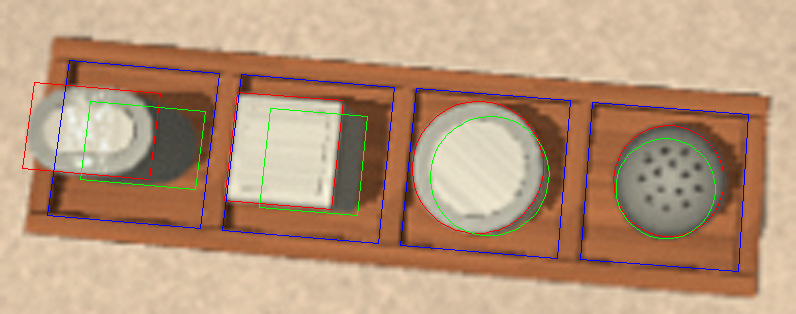

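The lid outlines (red) match the canisters, the base outlines (green) sit in the middle of the pockets (blue), and the gripper is clear. Handing in.

```bash
python3 -c "
from plant import *
print(get_obs()['time'],close_job())"
```

```text
the job is handed in; nothing more can be done
44.45 None
```

I moved all four canisters from the tray into the rack in reverse order and handed the job in at 44.5 s. From the robot's right to left, the pockets now hold the shaker, jar, square tin and oblong tin. I lowered each one slowly until the wrist force showed contact (4 to 12 N), then released it.

**Last checks:** the final pictures show all four standing upright in their own pockets with the saucers empty, and the open gripper well clear. The outlines I projected put them within about 3 mm of the pocket centres. The oblong tin sat about 1–2 mm off its projected outline.

**Disagreement:** the two cameras differed by about 2–3 mm on where the rack was and 4–6 mm on the tray. I used positions 1.2–1.3 mm from the top view's, towards the scene view, and every grasp and placing agreed with them. I did not touch the look-alikes.

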